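Cover the culture dish in its pinned holder

TASK

Shade the dark culture dish: pick up the black cover by its bar handle, lower it level over both locating pins of the blue dish holder until it lies flush on the holder, and only then let go; do not drop it on. Keep clear of the desk lamp on the left, and leave the grey cover, whose holes are too close together to fit, where it is.

Things in the scene. Friction and masses are not known exactly. Their poses are not given: they have to be found in the camera images.
- holder: Blue dish holder, fixed, 120 (x) x 164 (y) x 30 (z) mm; a dark red dish is sunk in it, below its face. Origin: centre of its underside, z up; flat top face 30 mm above. On the face stand two steel locating pins at x = 0, y = +60 and -60 mm: 10 mm thick for 12 mm, then tapering to 3 mm at the tip, 26 mm above the face.
- black_cover: Loose black cover plate that fits, 104 (x) x 156 (y) x 10 (z) mm, 0.14 to 0.28 kg. Origin: centre of its underside, z up. Two round through holes, 22 mm across, at x = 0, y = +60 and -60 mm; it fits either way round (half turn). A steel bar handle stands over its middle. Fitted, its origin is 30 mm above the holder's origin.
- black_cover_handle (a point): Centre of the black cover's bar handle, 44 mm above the cover's origin. The bar runs along the cover's y: 64 mm long, 14 mm wide (x), 14 mm high, its underside 27 mm above the plate; two posts carry it at y = +24 and -24 mm. Grip it across x at its middle.
- grey_cover: Loose grey cover plate of the same size and handle, but its two holes lie at y = +44 and -44 mm: it does not fit. Origin: centre of its underside, z up. Stays where it is. Left of the covers hangs the white shade of a fixed desk lamp, at about x 0.45 to 0.64 m, y 0.21 to 0.40 m, z 0.21 to 0.40 m: keep the arm and gripper clear of it.

How it is judged:
On the way:
1. the black cover, still held by the gripper, has been lowered over both pins, to within 12 mm of the holder's face (z of black_cover in the frame of holder below 0.042 m and horizontal distance between black_cover and holder below 0.015 m and angle between the y axis of black_cover and the y axis of holder, either way round below 0.18 rad and angle between black_cover's own z axis and vertical below 0.18 rad and contact force between the fingers and black_cover above 0.5 N), for 0.1 s.
At the end, for the whole second after the job is handed in: The black cover lies flush on the holder with both pins through its holes: underside within 4 mm of the holder's face, centres within 15 mm, long sides parallel within 10 degrees, tilt under 3.4 degrees, at rest; the grey cover is within 30 mm of where it began (z of black_cover in the frame of holder between 0.026 and 0.034 m and horizontal distance between black_cover and holder below 0.015 m and angle between the y axis of black_cover and the y axis of holder, either way round below 0.18 rad and angle between black_cover's own z axis and vertical below 0.06 rad and linear speed of black_cover below 0.02 m/s and distance of grey_cover from where it was at the start of the episode below 0.03 m); the robot touches nothing.
It fails at once if the black cover is tipped by more than 25 degrees (angle between black_cover's own z axis and vertical above 0.44 rad).
It fails at once if the grey cover is moved by more than 30 mm (distance of grey_cover from where it was at the start of the episode above 0.03 m).
It also fails if it takes over 42 s, if anything falls off the work surface, if the arm or the gripper's body presses on something with over 40 N, if the wrist force passes 120 N, or if a joint passes its speed limit or range.

ROBOT

A 6-joint arm with a two-finger parallel gripper is mounted at the origin on a cart in front of the work surface, level with it; the furniture and walls round the work are solid. World frame = base frame: x ahead of the robot, y to its left, z up, the work surface at z = 0. Lengths are in m, angles in rad, forces in N, time in s.
With the tool pointing down it reaches from about 0.35 to 0.725 m from the base axis. Payload 4.3 kg.
Tool frame: the origin (TCP) lies at the very end of the fingers, on their centre line; the grasp point (between the pads) lies 19 mm behind it; z points along the fingers, y is the line along which they close (so a half turn about z gives the same grasp; the last joint's range is limited). The gripper opens to 85 mm and grips with 20 to 120 N. Pads are 22 mm wide; open, the fingers measure 114 mm over their backs; the gripper's body (76 mm by 85 mm) begins 54 mm behind the grasp point. The pads swing forward as they close: fully open they stand 13 mm farther back than shut.
Start: joints at [1.022, 0.377, 0.081, 1.274, 0, 1.46], TCP at [0.244, 0.521, 0.231] pointing down, gripper open.
Joint ranges: [-2.72, 2.72], [-0.84, 1.66], [-1.02, 1.22], [-1.77, 2.12], [-1.37, 1.28], [-3.14, 3.14]. Speed limits (rad/s): [2.57, 2.57, 3.14, 3.14, 3.14, 3.14].

INTERFACE

Orientations are given as a unit quaternion [w, x, y, z].
In Python, from station import reach, movel, move_j, open_jaws, close_gripper, pause, solve_ik, get_image, Unreachable, close_job, look_for, trace, get_clock, get_joint_pos, get_qd, get_joint_efforts, get_position, get_orientation, get_contact_force, get_ft_torque, get_finger_gap, get_grip_force gives the robot as it stands. Calls block until the motion is done:
- reach(position, orientation): joint-space move of the TCP to a pose.
- movel(position, rot=None, vel=0.15, force_limit=None): straight line of the TCP; rot=None keeps the orientation; vel is the mean speed in m/s. With force_limit (N) it stops when the force on the tool has changed by that much, and returns True; else False.
- move_j(angles): joint-space move.
- open_jaws() and close_gripper(strength=None): open the fingers fully, or close them until they stop; strength is the grip in N (None keeps the last).
- pause(seconds).
- solve_ik(position, orientation): joint angles nearest the present ones, or None.
- get_image(name): name is "scene" or "top"; returns a dict with "pixels" (480x640x3 uint8, red, green, blue), "depth" (480x640 float32, m along the optical axis (not along the pixel's ray), 0 where there is no reading), "K" (3x3 intrinsics, pixels), "eye" and "attitude" of the camera in the world. Camera axes: x right, y up, looking along -z (the intrinsics and any distortion apply to the point x, -y, -z); pixel columns grow to the right and rows downward; lengths in m; the calibration is good to about 2 mm. A picture is of the moment at which its call begins.
A pose or a line that the arm cannot do raises Unreachable and nothing moves.
- close_job(): hands the job in; it is judged then, once.
Trained networks look in the newest picture that a camera, given by its name, has taken for a name from the list of things; names that differ only in an ending like _2 or _b are one class to them, and where a whole thing is asked for, a point or a joint stands for the part that bears it (a point fixed in the world has none). Each returns a list of dicts, best first, with "score" (0 to 1); they miss things now and then, are a little off and sometimes report something else, mostly with a low value. They report only what shows in the picture. A call takes as long as a camera call.
- look_for(camera, label): "point" ([column, row] in pixels, amid what is visible of it).
- trace(camera, label): "region" (480x640 bool, what is visible of it) and "point" ([column, row] in pixels, amid what is visible of it).
Readings, each from a call of its own:
- get_clock(): time.
- get_joint_pos(): joint angles.
- get_qd(): joint speeds.
- get_joint_efforts(): joint torques, N m.
- get_position(): TCP position.
- get_orientation(): TCP orientation.
- get_contact_force(): force on the tool from outside, world axes, zero at the start.
- get_ft_torque(): the same for the moment, N m.
- get_finger_gap(): finger opening in m.
- get_grip_force(): force on a finger pad.
Only numpy, scipy, OpenCV 4.12 (cv2) and the standard library are available. Lean on these libraries where they do the work, as an engineer would, in place of code of your own. Each camera call takes 0.05 s, during which the arm holds its last target. There are 200 camera calls.

## Working session

There is one attempt and no reset: what is moved stays moved. The work goes in short steps, each a Python script; the robot and the scene stay as the last script left them, time stands still between calls to the robot, and variables do not carry over. Pictures are saved under pics/ and viewed, at most 10 in all, crops included, and the job is handed in when it is done.

```bash
mkdir -p pics; cat > h.py <<'E'
import numpy as np, cv2
from station import *
from scipy.spatial.transform import Rotation as R
def rot(im):
    a=np.array(im["attitude"],float)
    return a if a.shape==(3,3) else R.from_quat(a[[1,2,3,0]]).as_matrix()
def pts(im):
    K=im["K"];d=im["depth"];v,u=np.mgrid[:480,:640]
    P=np.stack([(u-K[0][2])/K[0][0]*d,-(v-K[1][2])/K[1][1]*d,-d],-1)
    return P@rot(im).T+np.array(im["eye"])
E
python3 - <<'E'
from h import *
for c in("scene","top"):
    im=get_image(c); cv2.imwrite(f"pics/{c}0.png",im["pixels"][...,::-1])
    print(c,im["K"],im["eye"],im["attitude"],[k for k in im])
    W=pts(im);np.savez(f"{c}.npz",W=W,d=im["depth"],px=im["pixels"])
    for n in("holder","black_cover","black_cover_handle","grey_cover"):
        for t in trace(c,n)[:2]:
            r=t["region"]&(im["depth"]>0); p=W[r]
            print(n,round(t["score"],2),t["point"],r.sum(),np.median(p,0).round(4) if len(p) else None, np.percentile(p,[2,98],axis=0).round(3).tolist() if len(p) else None)
print(get_clock(),get_orientation())
E
```

```text
scene [[528.27679864   0.         311.79154946]
 [  0.         528.27679864 249.60705187]
 [  0.           0.           1.        ]] [ 0.21834509 -0.69833691  0.61087366] [ 0.88644556  0.40494625 -0.10042624 -0.2003681 ] ['pixels', 'depth', 'K', 'eye', 'attitude']
holder 0.91 [401.0, 378.9] 11564 [ 0.5136 -0.3821  0.0293] [[0.446, -0.46, 0.003], [0.593, -0.29, 0.033]]
black_cover 0.58 [235.3, 208.6] 2763 [0.4609 0.0876 0.0112] [[0.41, 0.023, 0.003], [0.518, 0.179, 0.052]]
grey_cover 0.82 [300.6, 267.8] 4013 [ 0.4948 -0.1082  0.0111] [[0.449, -0.17, 0.004], [0.55, -0.019, 0.052]]
top [[490.95590524   0.         320.94030551]
 [  0.         490.95590524 240.53756539]
 [  0.           0.           1.        ]] [ 0.38715385 -0.11686011  1.01047953] [-0.69919698 -0.04340094  0.04546397  0.71216077] ['pixels', 'depth', 'K', 'eye', 'attitude']
holder 0.58 [439.0, 233.2] 4983 [ 0.5205 -0.3645  0.0294] [[0.452, -0.448, 0.006], [0.589, -0.281, 0.034]]
holder 0.17 [210.4, 266.2] 3739 [0.4644 0.1035 0.0105] [[0.412, 0.029, 0.006], [0.521, 0.181, 0.052]]
black_cover 0.79 [211.6, 265.5] 3688 [0.4643 0.1033 0.0105] [[0.412, 0.029, 0.006], [0.519, 0.18, 0.052]]
black_cover_handle 0.57 [209.5, 264.3] 3865 [0.4647 0.1044 0.0105] [[0.411, 0.029, 0.001], [0.522, 0.183, 0.052]]
grey_cover 0.93 [307.7, 246.0] 3596 [ 0.4965 -0.0904  0.0106] [[0.451, -0.165, 0.007], [0.55, -0.016, 0.052]]
0.5 [-3.15026826e-06  2.17643159e-01  9.76028409e-01  1.40413362e-06]
```

View pics/scene0.png

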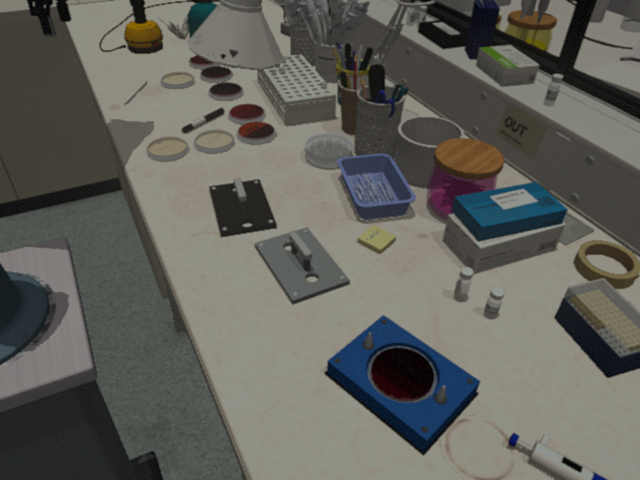

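View pics/top0.png

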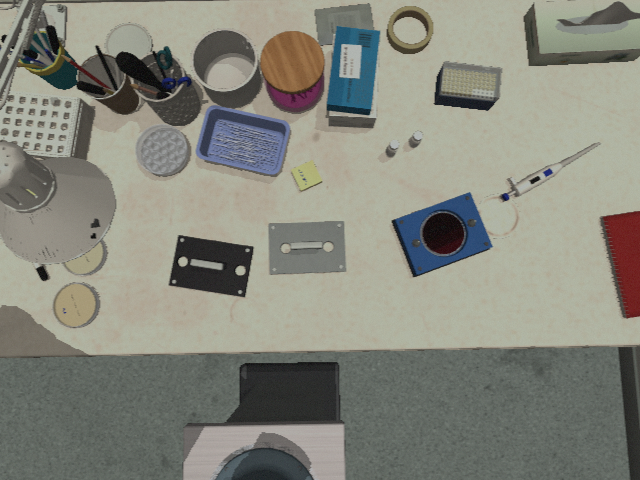

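The scene view shows the black cover at about (242,207), the grey cover at (301,265) and the holder at (402,378), with pins at (369,342) and (441,395). In the top view the black cover is at (211,266) with holes at (183,262) and (240,270). The holder is at (443,233), and the lamp is to the left, at (55,205). Next I'll fit rectangles to the depth points from both views.

```bash
python3 - <<'E'
from h import *
for c in("scene","top"):
    im=get_image(c);W=pts(im)
    for n,zl,zh in(("black_cover",.004,.018),("black_cover",.04,.06),("grey_cover",.004,.018),("holder",.024,.035),("holder",.038,.06)):
        t=[t for t in trace(c,n)][0]; r=cv2.dilate(t["region"].astype(np.uint8),np.ones((5,5)))>0
        p=W[r&(im["depth"]>0)]; p=p[(p[:,2]>zl)&(p[:,2]<zh)]
        if len(p)<5: print(c,n,"few",len(p));continue
        (x,y),(w,h),a=cv2.minAreaRect((p[:,:2]*1000).astype(np.float32))
        if w>h: a+=90   # long-axis angle = a+90 if h long
        print(c,n,zl,"ctr",round(x,1),round(y,1),"size",round(w,1),round(h,1),"yaw(y axis vs +y)",round((a+90)%180-90,2),"zmed",np.median(p[:,2]).round(4),len(p))
        if zl==.038:
            k=cv2.kmeans((p[:,:2]*1000).astype(np.float32),2,None,(3,50,.1),5,cv2.KMEANS_PP_CENTERS); print(k[2], [p[k[1][:,0]==i].max(0) for i in (0,1)])
    if c=="top": cv2.imwrite("pics/crop.png",cv2.resize(im["pixels"][180:310,150:510,::-1],None,fx=2.2,fy=2.2,interpolation=cv2.INTER_CUBIC))
E
```

```text
scene black_cover 0.004 ctr 467.2 104.6 size 177.2 107.1 yaw(y axis vs +y) -9.91 zmed 0.0111 2517
scene black_cover 0.04 ctr 464.9 102.1 size 65.7 13.9 yaw(y axis vs +y) -10.27 zmed 0.0512 187
scene grey_cover 0.004 ctr 500.4 -89.5 size 108.0 170.6 yaw(y axis vs +y) 2.44 zmed 0.011 3564
scene holder 0.024 ctr 522.4 -368.0 size 123.6 165.8 yaw(y axis vs +y) 19.11 zmed 0.0301 9186
scene holder 0.038 ctr 520.9 -369.6 size 8.2 129.5 yaw(y axis vs +y) 19.82 zmed 0.0465 144
[[ 540.44086 -426.69138]
 [ 501.30664 -313.7221 ]] [array([ 0.54594299, -0.42136704,  0.05720672]), array([ 0.50579186, -0.30859032,  0.05805168])]
top black_cover 0.004 ctr 468.8 106.3 size 159.4 109.9 yaw(y axis vs +y) -10.54 zmed 0.0104 3516
top black_cover 0.04 ctr 466.5 105.3 size 63.7 14.0 yaw(y axis vs +y) -10.01 zmed 0.051 238
top grey_cover 0.004 ctr 503.1 -90.6 size 112.4 162.6 yaw(y axis vs +y) 2.4 zmed 0.0105 3455
top holder 0.024 ctr 522.7 -367.0 size 120.1 165.4 yaw(y axis vs +y) 19.15 zmed 0.0297 4436
top holder 0.038 ctr 522.3 -365.8 size 8.9 125.8 yaw(y axis vs +y) 19.05 zmed 0.049 42
[[ 502.0553  -308.79922]
 [ 541.1802  -421.98303]] [array([ 0.50622575, -0.3060402 ,  0.05916703]), array([ 0.54583816, -0.41949313,  0.05740706])]
```

View pics/crop.png

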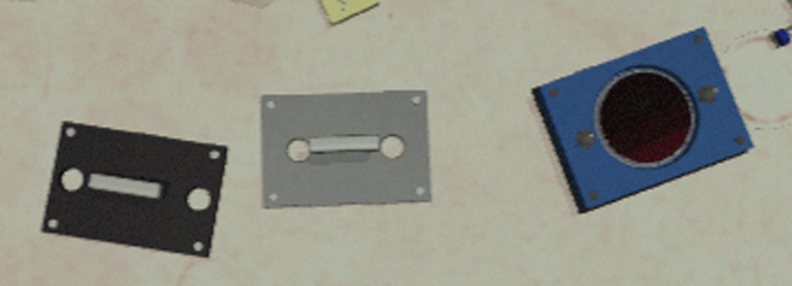

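The crop confirms the black cover's holes are widely spaced (crop (72,179) and (199,199)), with its left end pointing +x. The holder's pins are at (585,138) and (708,93). Both views agree within 2–3 mm: handle (0.466, 0.104) at yaw −10.1°, holder (0.522, −0.367) at yaw +19.1°.

Next comes the approach, retracting inward first to clear the lamp.

```bash
cat >> h.py <<'E'
def down(yaw,s):
    t=np.radians(yaw); y=s*np.array([np.cos(t),np.sin(t),0]); z=np.array([0,0,-1.]); x=np.cross(y,z)
    q=R.from_matrix(np.stack([x,y,z],1)).as_quat(); return [float(q[3]),*map(float,q[:3])]
YB,YH=-10.1,19.1
GB=(.466,.104); GH=(.522,-.367)
E
python3 - <<'E'
from h import *
for s in(1,-1):
    for g,y in((GB,YB),(GH,YH)):
        for z in(.025,.06,.18): 
            q=solve_ik([*g,z],down(y,s)); print(s,g,z,None if q is None else np.round(q,2))
for p in([.176,.375,.22],[.3,.26,.22],[.385,.086,.2]):
    for s in(1,-1): q=solve_ik(p,down(YB,s)); print(p,s,None if q is None else np.round(q,2))
E
```

```text
1 (0.466, 0.104) 0.025 [ 0.09  0.36 -0.53  0.68  0.    1.83]
1 (0.466, 0.104) 0.06 [ 0.09  0.31 -0.49  0.77  0.    1.83]
1 (0.466, 0.104) 0.18 [ 0.09  0.2  -0.29  1.08  0.    1.83]
1 (0.522, -0.367) 0.025 [-0.71  0.63 -0.06  0.88  0.    0.53]
1 (0.522, -0.367) 0.06 [-0.71  0.6  -0.02  0.95  0.    0.53]
1 (0.522, -0.367) 0.18 [-0.71  0.52  0.18  1.22  0.    0.53]
-1 (0.466, 0.104) 0.025 [ 0.09  0.36 -0.53  0.68  0.   -1.31]
-1 (0.466, 0.104) 0.06 [ 0.09  0.31 -0.49  0.77  0.   -1.31]
-1 (0.466, 0.104) 0.18 [ 0.09  0.2  -0.29  1.08  0.   -1.31]
-1 (0.522, -0.367) 0.025 [-0.71  0.63 -0.06  0.88  0.   -2.62]
-1 (0.522, -0.367) 0.06 [-0.71  0.6  -0.02  0.95  0.   -2.62]
-1 (0.522, -0.367) 0.18 [-0.71  0.52  0.18  1.22  0.   -2.62]
[0.176, 0.375, 0.22] 1 [ 0.98  0.06 -0.36  1.16  0.    2.73]
[0.176, 0.375, 0.22] -1 [ 0.98  0.06 -0.36  1.16  0.   -0.42]
[0.3, 0.26, 0.22] 1 [ 0.55  0.02 -0.39  1.15  0.    2.3 ]
[0.3, 0.26, 0.22] -1 [ 0.55  0.02 -0.39  1.15  0.   -0.84]
[0.385, 0.086, 0.2] 1 [ 0.06  0.03 -0.44  1.1   0.    1.81]
[0.385, 0.086, 0.2] -1 [ 0.06  0.03 -0.44  1.1   0.   -1.34]
```

```bash
python3 - <<'E'
from h import *
movel([.176,.375,.22],vel=.2)
reach([.385,.086,.2],down(YB,1)); print(get_clock(),get_position(),get_contact_force())
movel([*GB,.14],vel=.15)
movel([*GB,.026],vel=.12,force_limit=8); print(get_clock(),get_position(),get_contact_force())
close_gripper(50)
print(get_clock(),get_finger_gap(),get_grip_force(),get_contact_force())
print(movel([*GB,.045],vel=.05),get_finger_gap(),get_grip_force(),get_contact_force(),get_ft_torque(),get_clock())
for c in("scene",): cv2.imwrite(f"pics/{c}1.png",get_image(c)["pixels"][...,::-1])
E
```

```text
3.4 [0.38503331 0.08666954 0.19999276] [-0.22913197 -0.72992399 -0.42864664]
5.3333 [0.46667153 0.10403043 0.02670744] [0.81121112 0.64594213 0.21132854]
5.9833 0.01275198546653844 49.41938281059265 [0.18818565 1.15136146 2.89637146]
False 0.01302858986054695 48.78095805644989 [ 0.82409599  0.57672242 -3.01054613] [-0.05251798  0.03208237  0.00857044] 6.5167
```

View pics/scene1.png

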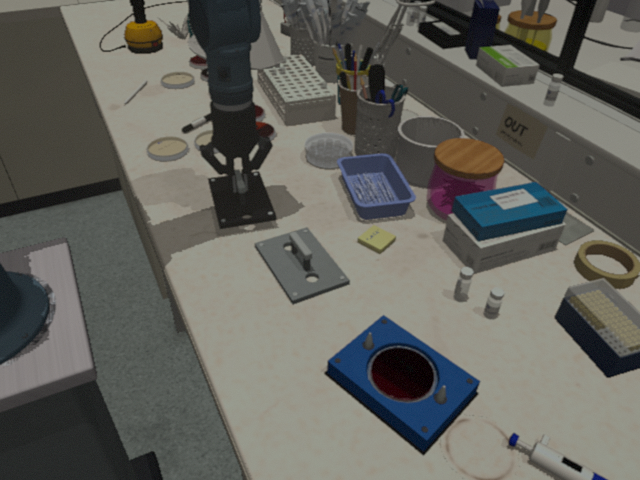

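The cover is held and hangs level at about (240,200), clear of the table. Now I'll carry it over the holder and check how it's seated in the grip.

```bash
python3 - <<'E'
from h import *
movel([*GB,.17],vel=.15); print(get_finger_gap())
reach([*GH,.17],down(YH,1)); print(get_clock(),get_position(),get_finger_gap(),get_grip_force())
movel([*GH,.10],vel=.12); pause(.3); print(get_clock(),get_position(),get_finger_gap())
for c in("scene","top"):
    im=get_image(c);W=pts(im)
    px=im["pixels"].astype(int)
    near=(np.hypot(W[...,0]-GH[0],W[...,1]-GH[1])<.1)&(W[...,2]>.075)&(W[...,2]<.103)&(im["depth"]>0)
    p=W[near]; A=np.c_[p[:,:2],np.ones(len(p))]
    m=np.ones(len(p),bool)
    for _ in range(5):
        k=np.linalg.lstsq(A[m],p[m,2],rcond=None)[0]; m=abs(p[:,2]-A@k)<.003
    q=p[abs(p[:,2]-A@k)<.006]
    (x,y),(w,h),a=cv2.minAreaRect((q[:,:2]*1000).astype(np.float32))
    if w>h:a+=90
    print(c,len(p),"plane",k.round(3),"z",np.median(p[m,2]).round(4),"ctr",x,y,w,h,"yaw",(a+90)%180-90)
    cv2.imwrite(f"pics/{c}2.png",im["pixels"][...,::-1])
a=cv2.imread("pics/scene2.png")[220:480,280:540];b=cv2.imread("pics/top2.png")[150:320,350:520]
cv2.imwrite("pics/both2.png",np.hstack([cv2.resize(a,(400,400)),cv2.resize(b,(400,400))]))
E
```

```text
0.012866414303165272
9.2833 [ 0.52228514 -0.36584185  0.16983868] 0.013298162115972801 48.71087193489075
10.3167 [ 0.52243529 -0.367377    0.10081893] 0.012771429302976766
scene 6939 plane [ 0.002 -0.     0.084] z 0.0855 ctr 521.7376098632812 -366.43609619140625 107.1551284790039 157.74859619140625 yaw 19.13006591796875
top 2022 plane [ 0.    -0.004  0.083] z 0.085 ctr 513.6046142578125 -342.294189453125 103.84715270996094 108.2529525756836 yaw 19.2091064453125
```

View pics/both2.png

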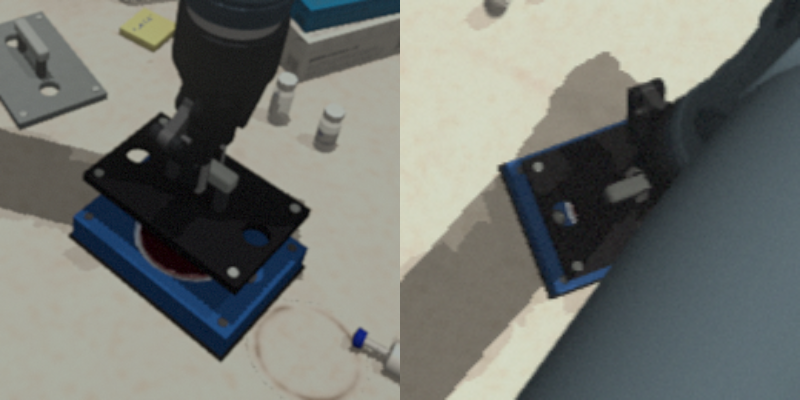

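The held plate is level at yaw 19.1°, within about 2 mm of the holder's centre in the scene view. The left hole sits over its pin in the right panel, at about (565,213). Lowering now with a force guard.

```bash
python3 - <<'E'
from h import *
g=(.522,-.3678)
print(movel([*g,.066],vel=.06,force_limit=10),get_position(),get_contact_force())
print(movel([*g,.050],vel=.02,force_limit=6),get_position(),get_contact_force(),get_finger_gap(),get_clock())
pause(.3); print(get_position(),get_contact_force(),get_ft_torque(),get_grip_force())
E
```

```text
False [ 0.52203037 -0.36781504  0.06595084] [-0.39853013 -0.57669913 -2.2094348 ]
True [ 0.52206503 -0.36788271  0.05624488] [-0.15341066  0.77245882  3.88153117] 0.013072768167060544 11.6833
[ 0.52206522 -0.36791517  0.05625399] [-0.36978106  0.19046907  5.93167101] [ 0.02587053 -0.01203055 -0.00549407] 49.789992570877075
```

Contact came at the height predicted for flush. I'll check the plate's pose, release and back off straight up.

```bash
cat >> h.py <<'E'
def plate(c):
    im=get_image(c);W=pts(im)
    p=W[(np.hypot(W[...,0]-.522,W[...,1]+.367)<.1)&(W[...,2]>.034)&(W[...,2]<.055)&(im["depth"]>0)&(im["pixels"].max(-1)<75)]
    m=np.ones(len(p),bool);A=np.c_[p[:,0]-.522,p[:,1]+.367,np.ones(len(p))]
    for _ in range(5):
        k=np.linalg.lstsq(A[m],p[m,2],rcond=None)[0]; m=abs(p[:,2]-A@k)<.003
    (x,y),(w,h),a=cv2.minAreaRect((p[m][:,:2]*1000).astype(np.float32))
    print(c,len(p),"plane",k.round(4),"ctr",x,y,w,h,"ang",a); return k,im
E
python3 - <<'E'
from h import *
k,_=plate("scene")
if abs(k[2]-.04)<.004 and np.hypot(k[0],k[1])<.05:
    open_jaws(); pause(.3); print(get_finger_gap(),get_contact_force())
    x,y,z=get_position()
    print(movel([x,y,.13],vel=.08,force_limit=8)); movel([x,y,.2],vel=.2)
    reach([.38,-.1,.25],down(0,1)); pause(.3)
    print(get_clock(),get_contact_force())
    k,im=plate("scene"); k,im2=plate("top")
    a=im["pixels"][220:480,280:540,::-1];b=im2["pixels"][150:320,350:520,::-1]
    cv2.imwrite("pics/both3.png",np.hstack([cv2.resize(a,(400,400)),cv2.resize(b,(400,400))]))
E
```

```text
scene 6264 plane [0.0015 0.0008 0.0409] ctr 520.8505859375 -367.34759521484375 106.66413879394531 157.5781707763672 ang 19.733030319213867
0.08568259628419515 [-0.25095223 -0.0090882   0.62512626]
False
16.0833 [ 0.48653971 -0.18765259  0.12113306]
scene 6923 plane [0.0019 0.001  0.0409] ctr 521.4589233398438 -367.50079345703125 106.83049011230469 156.12547302246094 ang 19.12480926513672
top 3568 plane [0.0007 0.001  0.0406] ctr 521.2159423828125 -365.86627197265625 104.03740692138672 157.13758850097656 ang 19.08163070678711
```

View pics/both3.png

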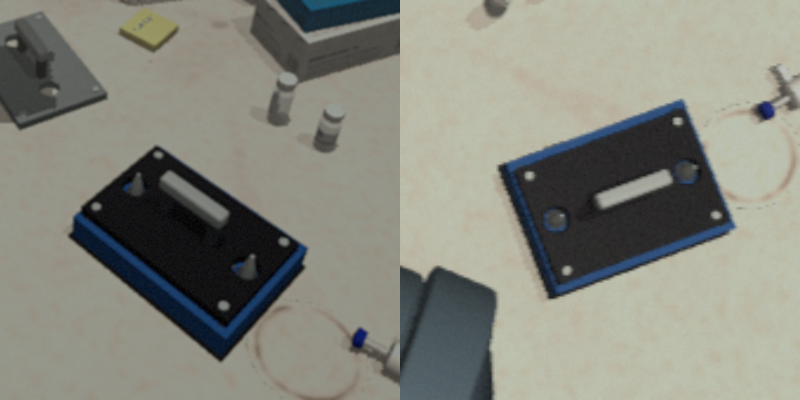

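The cover lies flush with both pins through its holes (left panel (137,183) and (247,265)). The grey cover hasn't moved and the arm is clear.

```bash
python3 -c "
from station import *
print(close_job())"
```

```text
the job is handed in; nothing more can be done
None
```

The black cover lies flush on the blue holder with both pins through its holes, let go only once seated; the grey cover was left where it was, the arm is clear, and the job was handed in at about 16 s of the 42 s allowed.

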